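# Count along the rail and stow the soap carton in the third gap

## Robot

A 6-joint arm with a two-finger parallel gripper is mounted at the origin on a cart in front of the work surface, level with it; the furniture and walls round the work are solid. World frame = base frame: x ahead of the robot, y to its left, z up, the work surface at z = 0. Lengths are in m, angles in degrees, forces in N, time in s.
With the tool pointing down it reaches from about 0.4 to 0.825 m from the base axis. Payload 7 kg.
Tool frame: the origin (TCP) lies on the centre line of the jaws, within the pads' length; the fingertips stand 19 mm ahead of it and the grasp point (between the pads) is the TCP (r.tip_extent is the distance from the TCP to the fingertips, in m); z points along the fingers, y is the line along which they close (so a half turn about z gives the same grasp; the last joint's range is limited). The gripper opens to 88 mm and grips with 3 to 60 N. Pads are 19 mm wide; open, the fingers measure 130 mm over their backs; the gripper's body (78 mm by 193 mm) begins 47 mm behind the grasp point.
Start: joints at [-48.868, 20.546, 0.682, 0, -70.136, -16.507], TCP at [0.281, -0.614, 0.246] pointing down, gripper open.
Joint ranges: [-176.03, 176.03], [-82.01, 121.73], [-58.28, 71.71], [-173.87, 95.51], [-174.79, -0.11], [-173.66, 173.66]. Speed limits (degrees/s): [136.94, 136.94, 172.46, 180, 180, 180].

## Interface

Orientations are given as [roll, pitch, yaw] about the fixed x, y, z axes, in that order (R = Rz(yaw) Ry(pitch) Rx(roll)).
In Python, from plant import r gives the robot as it stands. The module is installed in compiled form; this text tells all that it offers.
- The arm moves only by the tool jog_arm, never from a script. Its argument "deltas" is a list that holds one entry, the list of rows, each a list of 5 numbers: the opening, from -1 (shut) to 1 (fully open), then the shift along the world's x, y, z in cm, then the turn about the world's z in rad. In form: [[[claw, dx, dy, dz, turn], ...]]. A call has 1 to 8 rows; each row shifts and turns the commanded pose from where the row before left it; what a row does not reach is not made up. A row lasts 1/8 s, in which the tool goes at most 62.5 mm and 10.7 degrees, less where a joint would pass 70% of its speed; a pose out of reach is approached as far as the arm can. A call with a gripper value outside its range is refused whole. The fingers move at their own pace and stop on an object; "force" is the grip in N (left out, the last holds). Time passes only in rows, so rows that do not move let the fingers close. It gives the time, the measured TCP pose, the force, the opening and the grip force at its end, in the units of the state.
- r.get_state(): the state, without advancing time (a new reading comes with each control period).
- r.capture(name): name is "scene" or "top"; returns the picture (384x512x3 uint8, blue, green, red); there is no depth.
- r.camera_info(name): a dict with "fx", "fy", "cx", "cy" (pixels), "k1" (the pictures are not rectified: a ray, as slopes to the right and down, at radius r is drawn at 1 + k1 r^2 times it, then the intrinsics apply), "view" (4x4, takes a point from world to camera coordinates). Camera axes: x right, y up, looking along -z (the intrinsics and any distortion apply to the point x, -y, -z); pixel columns grow to the right and rows downward; lengths in m; the calibration is good to about 2 mm. A picture is of the moment at which its call begins. camera_info takes no time and is no camera call.
- r.close_job(): hands the job in; it is judged then, once.
The state is a dict: "time_s": time; "joints": joint angles; "qd": joint speeds; "joint_torque": joint torques, N m; "tcp_pos": TCP position; "eef_rot": TCP orientation; "contact_force": force on the tool from outside, world axes, zero at the start; "moment": the same for the moment, N m; "gripper_width": finger opening in m; "gripper_force": force on a finger pad.
Only numpy, scipy, OpenCV 4.12 (cv2) and the standard library are available. Lean on these libraries where they do the work, as an engineer would, in place of code of your own. Each camera call takes 0.05 s, during which the arm holds its last target. There are 200 camera calls.

## Task

The soap carton belongs in the third gap of the wooden sorting rack, counted from the end where the tall post stands. First run a fingertip along the top of the rail at the back of the rack, starting on the rail's first piece at the post end and going over its pieces in turn as far as the third gap, and not on past it; then, only by pushing, slide the carton along its track and into that third gap, and into no other, until it is fully home against the back board. Do not lift the carton or tip it over, and leave the other things where they are.

Things in the scene. Friction and masses are not known exactly. Their poses are not given: they have to be found in the camera images.
- rack: plain wooden sorting rack fixed to the worktop, 158 x 402 mm, base plate 5 mm thick. Origin: on the worktop, midway along its length, in line with the dividers' open front ends. x runs into the gaps (away from the robot), y along the rack to the left, z up. Back board x 66 to 78 mm, top at z 55 mm. The two middle gaps are empty, the other four hold small things
- gaps (a point): on the base plate at the middle of the row of gaps (rack x 33, y 0, z 5 mm), axes as the rack. Seven upright dividers 6 mm thick, top at z 40 mm, front ends rounded, x 0 to 66 mm, stand at rack y = 198, 132, 66, 0, -66, -132, -198 mm. Between them are six gaps 60 mm wide, centres at y = 165, 99, 33, -33, -99, -165 mm
- track (a point): middle of the track on which the carton slides, on the base plate (rack x -36, y 0, z 5 mm), axes as the rack. The track runs along y in front of the gaps, x -72 to 0 mm, and is open at both ends; at its front stands a kerb, x -80 to -72 mm, top at z 16 mm
- rail: rail on the back board, fixed and rigid: seven round-topped wooden pieces, each 32 mm long (y), 12 mm thick, one behind each divider (same y), 34 mm apart, so one clear space behind each gap. Tops 61 mm above the worktop. Origin midway along (rack x 72, y 0, z 55 mm), axes as the rack. A touch counts for the piece nearest the point between the fingertips (shut them)
- post: tall turned wooden post, 22 mm across, 86 mm high, fixed at one end of the rack (left or right by chance), 16 mm outside the end divider's middle. Counting starts at this end. Origin: centre of its foot
- stub: low wooden stub, 22 mm across, 20 mm high, fixed at the other end of the rack. Origin: centre of its foot
- carton: soap carton, rigid red box, 47 (its x) x 64 (its y) x 44 mm high, 0.08 to 0.15 kg, loose in the rack's track, its 64 mm length pointing into the gaps (a quarter turn from the rack); slides at about 1 N. Origin: centre of its underside, 5 mm above the worktop. Fully home, its origin is at rack x 34 mm and its near end in line with the dividers' front ends
- spool_a: thread spool, 28 mm across, 43 mm high, loose, in the leftmost gap; origin: centre of its underside. Leave alone
- matchbox: match box 37 x 56 x 16 mm, loose, in the second gap from the left; origin: centre of its underside. Leave alone
- spool_b: thread spool, 28 mm across, 43 mm high, loose, in the second gap from the right; origin: centre of its underside. Leave alone
- spool_c: thread spool, 28 mm across, 43 mm high, loose, in the rightmost gap; origin: centre of its underside. Leave alone
- wax_pot: round lidded pot, 91 mm across, 44 mm high, loose on the worktop to the left; origin: centre of its underside. Leave alone
- dropper: small dropper bottle, 34 mm across, 102 mm high, loose on the worktop to the right; origin: centre of its underside. Leave alone
- scoop: dosing scoop, 60 x 120 x 51 mm, loose on the worktop to the right; origin: middle of its length at the underside. Leave alone
Mind the look-alikes: they are no part of the job. There is more than one size of the carton; the one meant has the size given above.

How it is judged (in metres and radians):
On the way, in this order (a step that is already met when the one before it is completed fails the run):
1. a fingertip touches the first rail piece from the post end (((y of post in the frame of rack above 0 m and contact force between the fingers and rail above 0.3 N and y of the grasp point in the frame of rack between 0.165 and 0.25 m) or (y of post in the frame of rack below 0 m and contact force between the fingers and rail above 0.3 N and y of the grasp point in the frame of rack between -0.25 and -0.165 m))), for 0.02 s.
2. a fingertip touches the second rail piece from the post end (((y of post in the frame of rack above 0 m and contact force between the fingers and rail above 0.3 N and y of the grasp point in the frame of rack between 0.099 and 0.165 m) or (y of post in the frame of rack below 0 m and contact force between the fingers and rail above 0.3 N and y of the grasp point in the frame of rack between -0.165 and -0.099 m))), for 0.02 s.
3. a fingertip touches the third rail piece from the post end (((y of post in the frame of rack above 0 m and contact force between the fingers and rail above 0.3 N and y of the grasp point in the frame of rack between 0.033 and 0.099 m) or (y of post in the frame of rack below 0 m and contact force between the fingers and rail above 0.3 N and y of the grasp point in the frame of rack between -0.099 and -0.033 m))), for 0.02 s.
4. the fingertip is over the third gap, still at the rail (((y of post in the frame of rack above 0 m and y of the grasp point in the frame of rack between 0.015 and 0.051 m and x of the grasp point in the frame of rack between 0.04 and 0.105 m and z of the grasp point in the frame of rack below 0.11 m) or (y of post in the frame of rack below 0 m and y of the grasp point in the frame of rack between -0.051 and -0.015 m and x of the grasp point in the frame of rack between 0.04 and 0.105 m and z of the grasp point in the frame of rack below 0.11 m))), for 0.02 s.
5. the carton is pushed home in the third gap (((y of post in the frame of rack above 0 m and y of carton in the frame of rack between 0.018 and 0.048 m) or (y of post in the frame of rack below 0 m and y of carton in the frame of rack between -0.048 and -0.018 m)) and x of carton in the frame of rack above 0.027 m and z of carton in the frame of rack between -0.005 and 0.012 m and angle between carton's own z axis and vertical below 0.1 rad), for 0.2 s.
At the end, for the whole second after the job is handed in: the carton stands upright on the rack in the third gap from the post end, within 15 mm of the gap's middle and within 7 mm of fully home, at rest; the other loose things are within 15 mm of where they stood (all of step 5 and linear speed of carton below 0.01 m/s and distance of each of spool_a, matchbox, spool_b, spool_c, wax_pot, dropper, scoop from where it was at the start of the episode below 0.015 m); the robot touches nothing.
It fails at once if the finger runs on along the rail beyond the far side of the third gap ((y of post in the frame of rack above 0 m and contact force between the fingers and rail above 0.3 N and y of the grasp point in the frame of rack between -0.3 and -0.045 m) or (y of post in the frame of rack below 0 m and contact force between the fingers and rail above 0.3 N and y of the grasp point in the frame of rack between 0.045 and 0.3 m)).
It fails at once if the carton is lifted, or tipped over (z of carton in the frame of rack above 0.022 m or angle between carton's own z axis and vertical above 0.4 rad).
It fails at once if the carton enters another gap (x of carton in the frame of rack above -0.012 m and not ((y of post in the frame of rack above 0 m and y of carton in the frame of rack between 0.005 and 0.061 m) or (y of post in the frame of rack below 0 m and y of carton in the frame of rack between -0.061 and -0.005 m))).
It fails at once if a bystander (spool, match box, pot, dropper bottle, scoop) is moved more than 15 mm (distance of any of spool_a, matchbox, spool_b, spool_c, wax_pot, dropper, scoop from where it was at the start of the episode above 0.015 m).
It also fails if it takes over 61 s, if anything falls off the work surface, if the arm or the gripper's body presses on something with over 40 N, if the wrist force passes 120 N, or if a joint passes its speed limit or range.

## Working session

There is one attempt and no reset: what is moved stays moved. The work goes in short steps, Python scripts to look and compute and a tool call to move; the robot and the scene stay as the last step left them, time stands still between calls to the robot, and variables do not carry over. Pictures are saved under pics/ and viewed, at most 10 in all, crops included, and the job is handed in when it is done.

Besides the shell and the picture viewer there is one more tool, called after ">>>" as name(argument=value, ...), one argument or row to a line, values as JSON. jog_arm: Moves the arm, as the interface text tells. Its arguments: {"type":"object","properties":{"deltas":{"type":"array"},"force":{"type":"number"}},"required":["deltas"]}

```bash
mkdir -p pics; ls
python3 - <<'E'
from plant import r
import cv2,json
for n in("scene","top"):
    cv2.imwrite(f"pics/{n}0.png",r.capture(n)); i=r.camera_info(n); print(n,i)
s=r.get_state();print(s["time_s"],s["tcp_pos"],s["eef_rot"],s["contact_force"],s["gripper_width"],r.tip_extent)
E
```

```text
pics
scene {'fx': 406.38481856608456, 'fy': 406.38481856608456, 'cx': 255.46530468089603, 'cy': 191.03399960878997, 'k1': 0.01759994957259836, 'view': array([[ 0.60641862, -0.79507707, -0.01043569, -0.33351196],
       [ 0.40430703,  0.29701761,  0.86505281, -0.27157699],
       [-0.68468407, -0.52880336,  0.50157226, -1.11202078],
       [ 0.        ,  0.        ,  0.        ,  1.        ]])}
top {'fx': 443.71035701313656, 'fy': 443.71035701313656, 'cx': 253.54548664375983, 'cy': 191.33589379786483, 'k1': -0.04610853407315178, 'view': array([[-0.02044123, -0.99974644,  0.00944478, -0.03185164],
       [ 0.99079653, -0.01899212,  0.13402063, -0.50838235],
       [-0.13380727,  0.0120974 ,  0.99093353, -1.27767591],
       [ 0.        ,  0.        ,  0.        ,  1.        ]])}
0.1 [ 0.28106425 -0.61323949  0.2447303 ] [ 1.79915415e+02 -7.48708219e-03 -1.55380364e+02] [ 0.5082749   0.21194557 -0.48071699] 0.08763360002560226 0.019
```

View pics/scene0.png

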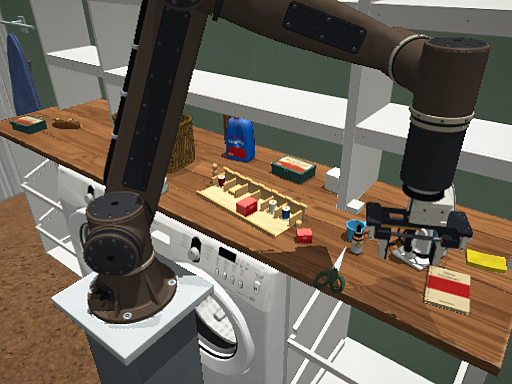

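View pics/top0.png

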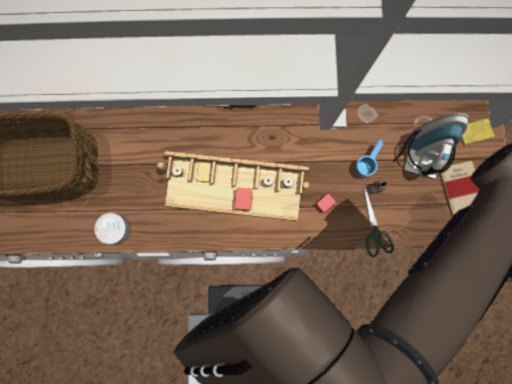

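The top view shows the rack centred near (236,185). There are two red boxes: one in the track at (243,199), and one on the worktop at (326,203), which is a look-alike outside the rack. I'll enlarge both views to confirm the carton and see which end has the post.

Run:
```python
import cv2,numpy as np
t=cv2.imread("pics/top0.png")[140:230,150:345]; s=cv2.imread("pics/scene0.png")[155:250,190:320]
a=cv2.resize(t,(780,360),interpolation=cv2.INTER_CUBIC); cv2.imwrite("pics/crop_t.png",a)
cv2.imwrite("pics/crop_s.png",cv2.resize(s,(780,570),interpolation=cv2.INTER_CUBIC))
```

```text
(no output)
```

View pics/crop_t.png

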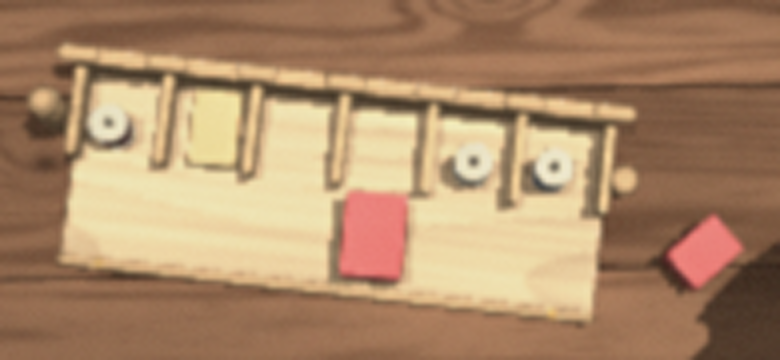

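View pics/crop_s.png

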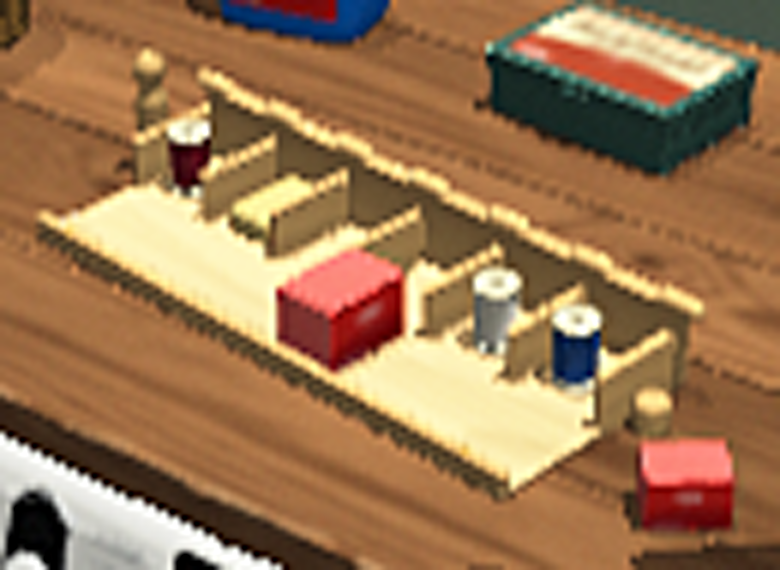

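Post stands at the left end (scene crop (150,85), top crop (45,103)) and the low stub at the right (top crop (624,180)). The third gap from the post is therefore at rack y = +33, empty.

There are two red boxes: A in the track, top (243,199), and B on the worktop, top (326,203). A fits, as it stands in the track with its long side pointing into the gaps. I'll check its 47x64 size numerically.

```bash
cat > h.py <<'E'
import numpy as np,cv2
from plant import r
from scipy.optimize import least_squares
def ray(n,uv):
    i=r.camera_info(n); K=np.array([[i["fx"],0,i["cx"]],[0,i["fy"],i["cy"]],[0,0,1]])
    p=cv2.undistortPoints(np.array([[uv]],float),K,np.array([i["k1"],0,0,0,0.]))[0,0]
    V=i["view"]; d=V[:3,:3].T@np.array([p[0],-p[1],-1]); return -V[:3,:3].T@V[:3,3],d
def cast(n,uv,z):
    c,d=ray(n,uv); return (c+d*(z-c[2])/d[2])[:2]
def red(n,roi):
    im=r.capture(n); h=cv2.cvtColor(im,cv2.COLOR_BGR2HSV)
    m=(((h[...,0]<8)|(h[...,0]>172))&(h[...,1]>110)&(h[...,2]>90)).astype(np.uint8)
    k=np.zeros_like(m);x0,y0,x1,y1=roi;k[y0:y1,x0:x1]=1
    c=max(cv2.findContours(m*k,cv2.RETR_EXTERNAL,cv2.CHAIN_APPROX_NONE)[0],key=cv2.contourArea)
    return cv2.minAreaRect(c)
E
python3 - <<'E'
from h import *
T=lambda u,v:("top",((u+.5)/4-.5+150,(v+.5)/4-.5+140))
S=lambda u,v:("scene",((u+.5)/6-.5+190,(v+.5)/6-.5+155))
P=[("post",T(45,103),.078,33,214),("stub",T(624,180),.02,33,-214),("railL",T(60,52),.061,72,214),("railR",T(634,113),.061,72,-214),
("kL",T(60,264),.008,-80,201),("kR",T(586,322),.008,-80,-201),("postS",S(150,68),.078,33,214),("stubS",S(653,398),.02,33,-214),
("rLS",S(205,75),.061,72,214),("rRS",S(698,309),.061,72,-214)]
W=np.array([cast(*p[1],p[2]) for p in P]);L=np.array([p[3:] for p in P])/1e3
f=lambda q,L=L:np.c_[q[0]+L[:,0]*np.cos(q[2])-L[:,1]*np.sin(q[2]),q[1]+L[:,0]*np.sin(q[2])+L[:,1]*np.cos(q[2])]
q=least_squares(lambda q:(f(q)-W).ravel(),[.6,0,0],loss="soft_l1",f_scale=.003).x
print(q[:2],np.degrees(q[2]))
for p,e in zip(P,(W-f(q))*1e3):print(p[0],e.round(1))
np.save("rack.npy",q)
for nm,roi in(("A",(225,180,262,215)),("B",(312,190,340,216))):
    b=cv2.boxPoints(red("top",roi)); w=np.array([cast("top",x,.049 if nm=="A" else .04) for x in b]);c=w.mean(0)
    R=np.array([[np.cos(q[2]),np.sin(q[2])],[-np.sin(q[2]),np.cos(q[2])]])
    print(nm,c,"rack",R@(c-q[:2]),"sides",np.linalg.norm(w[1]-w[0]),np.linalg.norm(w[2]-w[1]),np.round([(R@(x-q[:2]))*1e3 for x in w]))
for n,x,y in[("rail1",72,198),("rail2",72,132),("rail3",72,66),("gap3",72,33),("gapmouth",0,33)]:print(n,f(q,np.array([[x,y]])/1e3)[0].round(4))
E
```

```text
[0.52333915 0.01727526] -7.530845792707013
post [-1.8 -1.1]
stub [-1.1  0.4]
railL [ 0.8 -3.3]
railR [3.5 1.8]
kL [ 2.7 -1.3]
kR [4.1 3.5]
postS [-1.5 -0. ]
stubS [-0.6  1.2]
rLS [-1.6 -7.6]
rRS [-1.8  2.4]
A [ 0.4852805 -0.0105536] rack [-0.03408312 -0.03257679] sides 0.04681264458262338 0.06168868697187602 [[ -6.  -6.]
 [ -1. -52.]
 [-62. -59.]
 [-67. -13.]]
B [ 0.4697438  -0.25288857] rack [-0.01772541 -0.27485772] sides 0.05079250523547853 0.03730108015733206 [[ -26. -244.]
 [  14. -276.]
 [ -10. -305.]
 [ -49. -273.]]
rail1 [0.6207 0.2041]
rail2 [0.612  0.1387]
rail3 [0.6034 0.0733]
gap3 [0.599  0.0406]
gapmouth [0.5277 0.05  ]
```

Carton A measures 47 x 62 mm and sits at rack (-34,-33), so it is the one. B is about 51 x 37 mm and outside the rack. The rack is at (0.523, 0.017), yaw -7.5°. I'll move above the first rail piece with the fingers shut, closing direction along the rack.

>>> jog_arm(
  deltas=[
    [[-1, 2, 5, 0, -0.07], [-1, 2, 5, 0, -0.07], [-1, 2, 5, 0, -0.07], [-1, 2, 5, 0, -0.07], [-1, 2, 5, 0, -0.07], [-1, 2, 5, 0, -0.07], [-1, 2, 5, 0, -0.07], [-1, 2, 5, 0, -0.07]],
  ],
  force=20,
)

```text
time_s: 1.2
tcp_pos: [0.4416, -0.2119, 0.2457]
eef_rot: [180.0, 0.0, 172.4]
contact_force: [0.5, -0.0, 0.2]
gripper_width: 0.0133
gripper_force: 0.0
```

>>> jog_arm(
  deltas=[
    [[-1, 2, 5, 0, 0], [-1, 2, 5, 0, 0], [-1, 2, 5, 0, 0], [-1, 2, 5, 0, 0], [-1, 2, 5, 0, 0], [-1, 2, 5, 0, 0], [-1, 2, 5, 0, 0], [-1, 2, 5, 0, 0]],
  ],
)

```text
time_s: 2.2
tcp_pos: [0.6016, 0.1882, 0.2455]
eef_rot: [-180.0, -0.0, 172.6]
contact_force: [0.9, 0.1, 0.5]
gripper_width: 0.0005
gripper_force: 0.0
```

>>> jog_arm(
  deltas=[
    [[-1, 0, 0, 0, 0], [-1, 0, 0, 0, 0]],
  ],
)

```text
time_s: 2.45
tcp_pos: [0.6009, 0.1864, 0.245]
eef_rot: [-180.0, -0.1, 172.6]
contact_force: [-0.2, -0.1, 0.7]
gripper_width: 0.0005
gripper_force: 0.0
```

>>> jog_arm(
  deltas=[
    [[-1, 2, 1.6, -4, 0], [-1, 0, 0, -5, 0], [-1, 0, 0, -4, 0], [-1, 0, 0, -2, 0], [-1, 0, 0, 0, 0], [-1, 0, 0, 0, 0]],
  ],
)

```text
time_s: 3.2
tcp_pos: [0.6219, 0.2021, 0.0971]
eef_rot: [179.9, 0.1, 172.5]
contact_force: [-0.3, 0.6, 0.1]
gripper_width: 0.0006
gripper_force: 0.0
```

Run:
```python
from h import *
t=r.capture("top")[130:240,145:320]; s=r.capture("scene")[150:250,190:320]
cv2.imwrite("pics/c2.png",np.vstack([cv2.resize(t,(480,300),interpolation=3),cv2.resize(s,(480,300),interpolation=3)]))
s=r.get_state();print(s["tcp_pos"],s["contact_force"])
```

```text
[0.62201071 0.20245849 0.0973227 ] [-0.25527683  0.71369056  0.44091196]
```

View pics/c2.png

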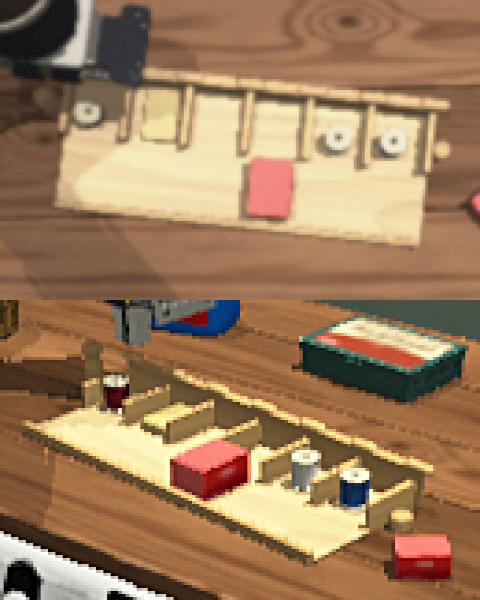

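The gripper is over the post end of the rail, with the fingers at (130,320) in the lower half of the composite, just above the rail's left end. Now I'll lower it gently.

>>> jog_arm(
  deltas=[
    [[-1, 0, 0, -0.7, 0], [-1, 0, 0, -0.4, 0], [-1, 0, 0, -0.2, 0], [-1, 0, 0, -0.1, 0], [-1, 0, 0, -0.1, 0], [-1, 0, 0, 0, 0]],
  ],
)

```text
time_s: 4.05
tcp_pos: [0.6213, 0.2024, 0.0805]
eef_rot: [-180.0, -0.0, 172.5]
contact_force: [0.3, 0.0, 0.6]
gripper_width: 0.0007
gripper_force: 0.0
```

>>> jog_arm(
  deltas=[
    [[-1, 0, 0, -0.1, 0], [-1, 0, 0, -0.1, 0], [-1, 0, 0, 0, 0]],
  ],
)

```text
time_s: 4.42
tcp_pos: [0.6214, 0.2025, 0.08]
eef_rot: [180.0, 0.1, 172.6]
contact_force: [-3.9, -0.7, 9.6]
gripper_width: 0.0004
gripper_force: 4.7
```

Touching the first piece. I'll slide on along the rail to the second.

>>> jog_arm(
  deltas=[
    [[-1, 0.1, 0, 0.05, 0], [-1, -0.1, -1, 0, 0], [-1, -0.1, -1, 0, 0], [-1, -0.15, -1, 0, 0], [-1, -0.15, -1, 0, 0], [-1, -0.15, -1, 0, 0], [-1, -0.15, -1.2, 0, 0], [-1, 0, 0, 0, 0]],
  ],
)

```text
time_s: 5.42
tcp_pos: [0.6151, 0.1394, 0.0801]
eef_rot: [180.0, 0.1, 172.5]
contact_force: [1.6, -1.7, 6.1]
gripper_width: 0.0005
gripper_force: 3.0
```

>>> jog_arm(
  deltas=[
    [[-1, -0.15, -1, 0, 0], [-1, -0.15, -1, 0, 0], [-1, -0.15, -1, 0, 0], [-1, -0.15, -1, 0, 0], [-1, -0.15, -1, 0, 0], [-1, -0.15, -1.5, 0, 0], [-1, 0, 0, 0, 0]],
  ],
)

```text
time_s: 6.3
tcp_pos: [0.6062, 0.0743, 0.0801]
eef_rot: [180.0, 0.1, 172.5]
contact_force: [1.8, -1.3, 6.1]
gripper_width: 0.0007
gripper_force: 3.0
```

>>> jog_arm(
  deltas=[
    [[-1, -0.15, -1, 0, 0], [-1, -0.15, -1, 0, 0], [-1, -0.15, -1, 0, 0], [-1, 0, 0, 0, 0], [-1, 0, 0, 0, 0]],
  ],
)

```text
time_s: 6.92
tcp_pos: [0.6003, 0.0451, 0.0786]
eef_rot: [-180.0, -0.1, 172.5]
contact_force: [-0.2, 0.7, -0.7]
gripper_width: 0.0004
gripper_force: 0.0
```

Over the third gap at the rail. Now I'll lift and go round to the carton's right side.

>>> jog_arm(
  deltas=[
    [[-1, 0, 0, 4, 0], [-1, 0, 0, 4, 0], [-1, -3, -3, 0, 0], [-1, -4, -3.5, 0, 0], [-1, -4, -3.5, 0, 0], [-1, -1.5, -1.8, 0, 0], [-1, 0, 0, -3, 0], [-1, 0, 0, 0, 0]],
  ],
)

```text
time_s: 7.92
tcp_pos: [0.4747, -0.0728, 0.1278]
eef_rot: [-179.9, -0.2, 172.5]
contact_force: [-0.5, 0.2, 0.6]
gripper_width: 0.0005
gripper_force: 0.0
```

Run:
```python
from h import *
im=r.capture("scene"); cv2.imwrite("pics/c3.png",cv2.resize(im[120:250,180:330],(750,600),interpolation=3))
s=r.get_state();print(s["tcp_pos"],s["contact_force"])
```

```text
[ 0.47570878 -0.07261799  0.12882539] [-0.62392271  0.11251818  0.9784942 ]
```

View pics/c3.png

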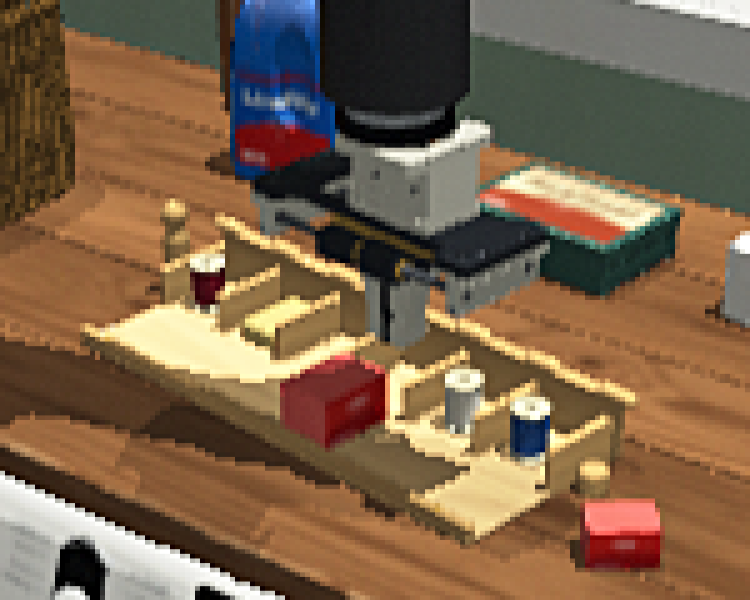

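The fingers are clear to the right of the carton. The fingertip is at (400,340) and the carton at (335,400). I'll lower, then approach.

>>> jog_arm(
  deltas=[
    [[-1, 0, 0, -5, 0], [-1, 0, 0, -3.6, 0], [-1, 0, 0, 0, 0], [-1, 0.1, 0.7, 0, 0], [-1, 0.1, 0.5, 0, 0], [-1, 0, 0, 0, 0]],
  ],
)

```text
time_s: 8.72
tcp_pos: [0.4787, -0.0599, 0.0443]
eef_rot: [179.9, 0.1, 172.6]
contact_force: [-0.7, 0.9, -0.7]
gripper_width: 0.0006
gripper_force: 0.0
```

>>> jog_arm(
  deltas=[
    [[-1, 0.05, 0.4, 0, 0], [-1, 0.05, 0.4, 0, 0], [-1, 0.05, 0.4, 0, 0], [-1, 0.05, 0.4, 0, 0], [-1, 0, 0, 0, 0]],
  ],
)

```text
time_s: 9.35
tcp_pos: [0.4798, -0.0443, 0.043]
eef_rot: [180.0, 0.0, 172.6]
contact_force: [0.5, -0.5, -0.7]
gripper_width: 0.0007
gripper_force: 0.0
```

```bash
cat > c.py <<'E'
from h import *
q=np.load("rack.npy");R=np.array([[np.cos(q[2]),np.sin(q[2])],[-np.sin(q[2]),np.cos(q[2])]])
s=r.get_state();print("tcp rack",(R@(s["tcp_pos"][:2]-q[:2])*1e3).round(1),s["tcp_pos"][2],s["contact_force"].round(1),s["time_s"])
m=red("scene",(222,170,290,240));print("scene rect",m)
import sys
if len(sys.argv)>1: cv2.imwrite(sys.argv[1],np.vstack([cv2.resize(r.capture("top")[130:240,145:320],(480,300),interpolation=3),cv2.resize(r.capture("scene")[150:250,190:320],(480,300),interpolation=3)]))
E
python3 c.py pics/c4.png
```

```text
tcp rack [-35.1 -66.7] 0.04300087575899521 [ 0.5 -0.5 -0.7] 9.35
scene rect ((240.96998596191406, 206.2899627685547), (17.819091796875, 12.869343757629395), 81.8698959350586)
```

View pics/c4.png

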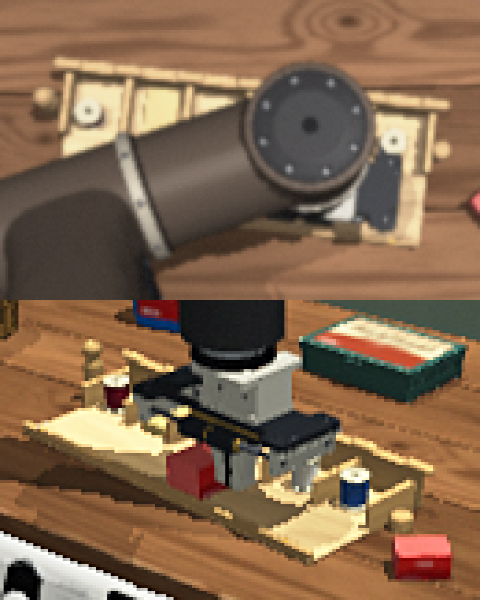

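The carton is now in contact with the fingers' left side (lower half, carton at (190,470)). I'll push it left in steps, then lift clear and measure.

>>> jog_arm(
  deltas=[
    [[-1, 0.1, 0.7, 0, 0], [-1, 0.1, 0.7, 0, 0], [-1, 0.1, 0.7, 0, 0], [-1, 0.1, 0.7, 0, 0], [-1, 0.1, 0.7, 0, 0], [-1, 0.05, 0.5, 0, 0], [-1, 0, 0, 0, 0]],
  ],
)

```text
time_s: 10.38
tcp_pos: [0.4854, -0.0041, 0.0431]
eef_rot: [180.0, 0.0, 172.6]
contact_force: [-0.5, 0.4, 0.7]
gripper_width: 0.0003
gripper_force: 0.0
```

>>> jog_arm(
  deltas=[
    [[-1, -0.1, -1, 0, 0], [-1, 0, 0, 5, 0], [-1, 0, 0, 5, 0], [-1, 0, -5, 3, 0], [-1, 0, -6, 0, 0], [-1, 0, -6, 0, 0], [-1, 0, -6, 0, 0], [-1, 0, 0, 0, 0]],
  ],
)

```text
time_s: 11.38
tcp_pos: [0.4829, -0.2488, 0.1725]
eef_rot: [-180.0, -0.1, 172.2]
contact_force: [-0.6, 0.0, -0.9]
gripper_width: 0.0008
gripper_force: 0.0
```

```bash
cat >> c.py <<'E'
b=cv2.boxPoints(red("top",(190,160,275,220)));w=np.array([R@(cast("top",x,.049)-q[:2])*1e3 for x in b]);print("carton rack",w.mean(0).round(1),w.round())
E
python3 c.py pics/c5.png
```

```text
tcp rack [  -5.2 -269.1] 0.17251845431208443 [-0.6  0.  -0.9] 11.375
scene rect ((237.19227600097656, 201.03846740722656), (16.91835594177246, 21.91065788269043), 56.3099365234375)
carton rack [-33.6  15.9] [[ -5.  41.]
 [ -1.  -2.]
 [-62.  -9.]
 [-67.  34.]]
```

View pics/c5.png

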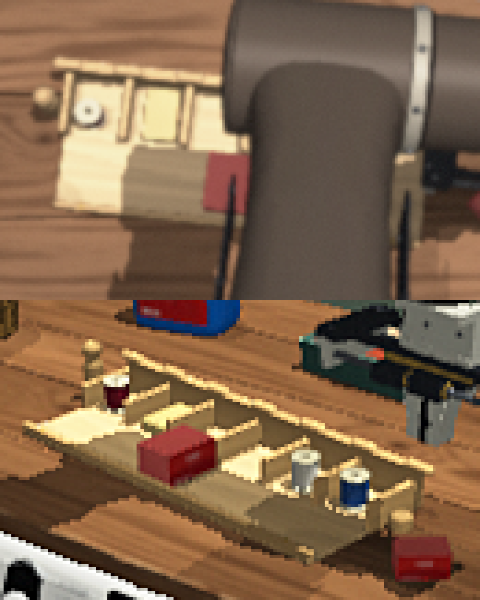

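The carton now stands upright in the track. Its left edge is at rack y 37, so its centre is near 14 and it needs about 19 mm more. I'll go back and finish the sideways push.

>>> jog_arm(
  deltas=[
    [[-1, 0, 5.5, 0, 0], [-1, 0, 5.5, 0, 0], [-1, 0, 5.5, 0, 0], [-1, 0, 5, 0, 0], [-1, 0, 0.9, 0, 0], [-1, 0, 0, -5, 0], [-1, 0, 0, -5, 0], [-1, 0, 0, -3, 0]],
  ],
)

```text
time_s: 12.58
tcp_pos: [0.483, -0.0204, 0.0413]
eef_rot: [-180.0, -0.1, 172.6]
contact_force: [0.3, -1.0, 0.6]
gripper_width: 0.0005
gripper_force: 0.0
```

>>> jog_arm(
  deltas=[
    [[-1, 0, 0, 0, 0], [-1, 0.1, 0.7, 0, 0], [-1, 0.1, 0.7, 0, 0], [-1, 0.1, 0.7, 0, 0], [-1, 0.1, 0.7, 0, 0], [-1, 0.1, 0.7, 0, 0], [-1, 0, 0.3, 0, 0], [-1, 0, 0, 0, 0]],
  ],
)

```text
time_s: 13.58
tcp_pos: [0.4892, 0.0177, 0.043]
eef_rot: [180.0, -0.0, 172.6]
contact_force: [-0.4, 0.1, 0.5]
gripper_width: 0.0006
gripper_force: 0.0
```

>>> jog_arm(
  deltas=[
    [[-1, -0.1, -1, 0, 0], [-1, 0, 0, 5, 0], [-1, 0, 0, 5, 0], [-1, 0, 5, 2, 0], [-1, 2, 6, 0, 0], [-1, 3, 6, 0, 0], [-1, 4, 6, 0, 0], [-1, 0, 0, 0, 0]],
  ],
)

```text
time_s: 14.58
tcp_pos: [0.5723, 0.227, 0.1616]
eef_rot: [-180.0, -0.0, 172.7]
contact_force: [-0.4, 0.0, -1.0]
gripper_width: 0.0007
gripper_force: 0.0
```

```bash
python3 c.py pics/c6.png
```

```text
tcp rack [ 21.1 214.4] 0.16163493913870083 [-0.4  0.  -1. ] 14.575
scene rect ((233.0, 199.0), (18.0, 20.0), 90.0)
carton rack [-35.2  35.7] [[-66.  59.]
 [ -4.  59.]
 [ -4.  12.]
 [-67.  12.]]
```

View pics/c6.png

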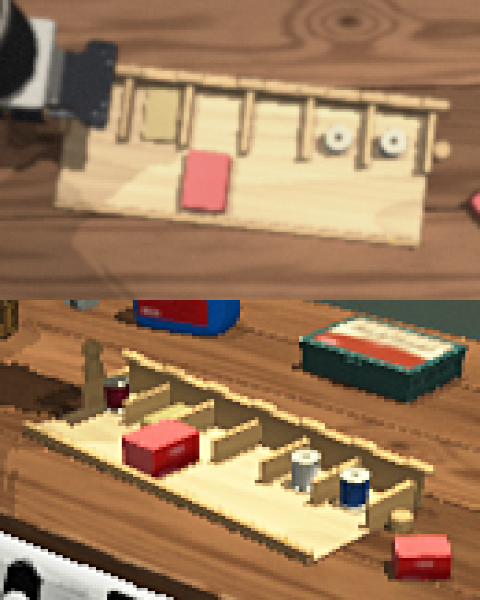

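The carton is square in the track at (-35, 36), 3 mm left of the gap's middle. I'll nudge it back from the left to y ≈ 33 before pushing it in.

>>> jog_arm(
  deltas=[
    [[-1, -3.5, -5, 0, 0], [-1, -3.6, -5, 0, 0], [-1, 0, -1.1, 0, 0], [-1, 0, 0, -4, 0], [-1, 0, 0, -5, 0], [-1, 0, 0, -2.9, 0], [-1, 0, 0, 0, 0], [-1, 0, 0, 0, 0]],
  ],
)

```text
time_s: 15.78
tcp_pos: [0.5005, 0.1137, 0.0454]
eef_rot: [180.0, 0.1, 172.5]
contact_force: [-0.7, -0.0, 0.5]
gripper_width: 0.0003
gripper_force: 0.0
```

>>> jog_arm(
  deltas=[
    [[-1, -0.1, -0.6, 0, 0], [-1, -0.1, -0.5, 0, 0], [-1, -0.05, -0.4, 0, 0], [-1, 0, -0.2, 0, 0], [-1, 0, -0.2, 0, 0], [-1, 0, 0, 0, 0], [-1, 0, 0, 0, 0]],
  ],
)

```text
time_s: 16.65
tcp_pos: [0.4971, 0.0946, 0.044]
eef_rot: [-180.0, -0.0, 172.5]
contact_force: [0.9, 0.8, -0.5]
gripper_width: 0.0005
gripper_force: 0.3
```

>>> jog_arm(
  deltas=[
    [[-1, 0.1, 1, 0, 0], [-1, 0, 0, 5, 0], [-1, 0, 0, 5, 0], [-1, 0, 3, 1, 0], [-1, 1, 6, 0, 0], [-1, 3, 4, 0, 0], [-1, 0, 0, 0, 0]],
  ],
)

```text
time_s: 17.52
tcp_pos: [0.5393, 0.2379, 0.1533]
eef_rot: [-180.0, 0.0, 172.7]
contact_force: [-0.9, -0.5, -0.2]
gripper_width: 0.0002
gripper_force: 0.0
```

```bash
python3 c.py
```

```text
tcp rack [-13.1 220.8] 0.15333381265879126 [-0.9 -0.5 -0.2] 17.525
scene rect ((234.6000213623047, 199.20001220703125), (16.994115829467773, 22.360679626464844), 63.43495178222656)
carton rack [-34.6  31.2] [[-66.  55.]
 [ -3.  55.]
 [ -3.   8.]
 [-66.   7.]]
```

Carton at y = 31, within tolerance. Going round to the front to push it in.

>>> jog_arm(
  deltas=[
    [[-1, -3.5, -5, 0, 0], [-1, -3.5, -5, 0, 0], [-1, -3.3, -5, 0, 0], [-1, 0, -2.7, 0, 0], [-1, 0, 0, 0, 0], [-1, 0, 0, -5, 0], [-1, 0, 0, -4, 0], [-1, 0, 0, 0, 0]],
  ],
)

```text
time_s: 18.62
tcp_pos: [0.4332, 0.0567, 0.0621]
eef_rot: [-179.8, -0.3, 172.5]
contact_force: [0.4, -0.0, 0.4]
gripper_width: 0.0004
gripper_force: 0.0
```

>>> jog_arm(
  deltas=[
    [[-1, 0, 0.4, -1.0, 0], [-1, 0, 0, -0.8, 0], [-1, 0, 0, 0, 0], [-1, 0.7, -0.1, 0, 0], [-1, 0.7, -0.1, 0, 0], [-1, 0.7, -0.1, 0, 0], [-1, 0.7, -0.1, 0, 0], [-1, 0, 0, 0, 0]],
  ],
)

```text
time_s: 19.62
tcp_pos: [0.4638, 0.0575, 0.046]
eef_rot: [180.0, 0.0, 172.5]
contact_force: [0.1, 1.0, 0.8]
gripper_width: 0.0005
gripper_force: 0.0
```

>>> jog_arm(
  deltas=[
    [[-1, 0.6, -0.1, 0, 0], [-1, 0.6, -0.05, 0, 0], [-1, 0.6, -0.1, 0, 0], [-1, 0.6, -0.05, 0, 0], [-1, 0, 0, 0, 0]],
  ],
)

```text
time_s: 20.25
tcp_pos: [0.4877, 0.0547, 0.046]
eef_rot: [180.0, 0.0, 172.5]
contact_force: [0.7, 0.0, 0.3]
gripper_width: 0.0001
gripper_force: 0.0
```

```bash
python3 c.py pics/c7.png
```

```text
tcp rack [-40.2  32.4] 0.04603966240909951 [0.7 0.  0.3] 20.25
scene rect ((242.50003051757812, 198.00001525878906), (10.733125686645508, 16.546903610229492), 26.56505012512207)Traceback (most recent call last):
  File "c.py", line 7, in <module>
    b=cv2.boxPoints(red("top",(190,160,275,220)));w=np.array([R@(cast("top",x,.049)-q[:2])*1e3 for x in b]);print("carton rack",w.mean(0).round(1),w.round())
                    ~~~^^^^^^^^^^^^^^^^^^^^^^^^^
  File "h.py", line 14, in red
    c=max(cv2.findContours(m*k,cv2.RETR_EXTERNAL,cv2.CHAIN_APPROX_NONE)[0],key=cv2.contourArea)
ValueError: max() iterable argument is empty
```

View pics/c7.png

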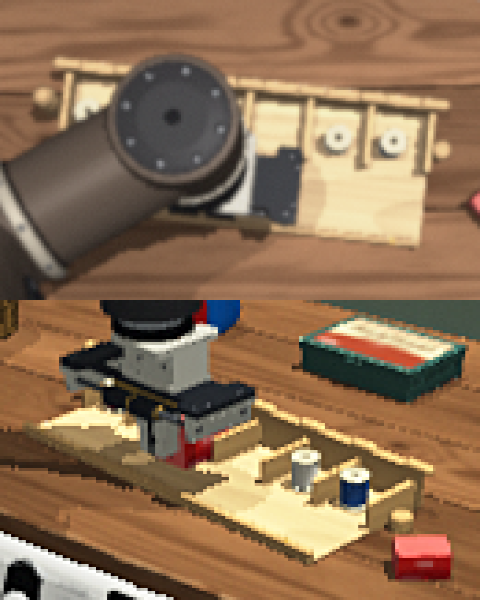

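The carton (lower half, (198,448)) is moving into the third gap ahead of the fingers, with low force. I'll push on.

>>> jog_arm(
  deltas=[
    [[-1, 0.6, -0.1, 0, 0], [-1, 0.6, -0.05, 0, 0], [-1, 0.6, -0.1, 0, 0], [-1, 0.6, -0.05, 0, 0], [-1, 0.3, -0.05, 0, 0], [-1, 0, 0, 0, 0]],
  ],
)

```text
time_s: 21.2
tcp_pos: [0.5145, 0.0511, 0.046]
eef_rot: [180.0, 0.0, 172.5]
contact_force: [0.9, -0.1, -1.6]
gripper_width: 0.0001
gripper_force: 0.0
```

>>> jog_arm(
  deltas=[
    [[-1, 0.2, 0, 0, 0], [-1, 0.1, -0.05, 0, 0], [-1, 0.1, 0, 0, 0], [-1, 0, 0, 0, 0]],
  ],
)

```text
time_s: 21.7
tcp_pos: [0.5182, 0.0506, 0.0461]
eef_rot: [-180.0, 0.0, 172.5]
contact_force: [-0.3, -1.0, 0.2]
gripper_width: 0.0007
gripper_force: 0.1
```

>>> jog_arm(
  deltas=[
    [[-1, 0.1, 0, 0, 0], [-1, 0.1, 0, 0, 0], [-1, 0.1, 0, 0, 0], [-1, 0, 0, 0, 0]],
  ],
)

```text
time_s: 22.2
tcp_pos: [0.5205, 0.0505, 0.0459]
eef_rot: [-180.0, -0.1, 172.5]
contact_force: [-5.1, 1.2, 2.8]
gripper_width: 0.0
gripper_force: 2.3
```

It stopped where the back board should be (5 N, tool at rack x -7). I'll back off, lift clear and check.

>>> jog_arm(
  deltas=[
    [[-1, -1, 0.1, 0, 0], [-1, -2, 0.3, 0, 0], [-1, 0, 0, 5, 0], [-1, 0, 0, 5, 0], [-1, 0, 4, 2, 0], [-1, 2, 6, 0, 0], [-1, 4, 6, 0, 0], [-1, 4, 2, 0, 0]],
  ],
)

```text
time_s: 23.2
tcp_pos: [0.5863, 0.2291, 0.1666]
eef_rot: [179.9, 0.1, 172.7]
contact_force: [0.7, -0.4, 0.7]
gripper_width: 0.0004
gripper_force: 0.0
```

```bash
sed -i 's/190,160,275,220/190,145,275,220/' c.py; python3 c.py
```

```text
tcp rack [ 34.6 218.2] 0.16657785352030477 [ 0.7 -0.4  0.7] 23.2
scene rect ((246.25469970703125, 190.85848999023438), (14.681653022766113, 21.68461799621582), 42.51044845581055)
carton rack [35.6 31.9] [[ 3. 56.]
 [69. 56.]
 [68.  7.]
 [ 2.  8.]]
```

The carton is at rack (35.6, 31.9), against a target of (34, 33), so it is home and square. The arm is clear, so I'm handing in.

```bash
python3 -c "
from plant import r
print(r.close_job())"
```

```text
the job is handed in; nothing more can be done
None
```

I ran the fingertip over the first three rail pieces from the post end and stopped at the third gap. I then pushed the carton along its track and fully home in that gap (measured at rack x 35.6, y 31.9 mm) and handed the job in; no verdict came back.

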